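Park the bread slicer's carriage behind its spring catch

TASK

Slicing is finished: lock the bread slicer's carriage away in front of the blade. Push the carriage by its thumb plate up to the spring catch, press the red release bar fully down and keep it down while you slide the carriage past the tooth and fully home against the end stop, then let go so that the tooth springs up behind it. Only press and push with the fingertips or the outside of the fingers: do not pinch the thumb plate, do not lift the carriage, keep off the blade and leave the other things on the worktop where they stand.

Things in the scene. Friction and masses are not known exactly. Their poses are not given: they have to be found in the camera images.
- slicer: White electric bread slicer, fixed, base 273 (x) x 360 (y) mm, 209 mm high. Origin on the worktop under the base; own x from its open front (robot side) to the motor, y along the rails to the parking end, z up; turned up to 0.25 rad. Deck 28 mm, rails 41.5 mm high. Gauge plate, blade and motor stand behind own x = 0.009. Front ledge (x -0.168 to -0.108) 14 mm high.
- blade: Round steel blade, 170 mm across, upright, at the slicer's own x = 0.015, centre at own y = 0.080, 118 mm above the worktop. This body's origin and axes are the slicer's. Not to be touched.
- carriage: Aluminium carriage, 103 x 150 mm, 0.45 kg, slides easily (1 to 3 N) along the slicer's y under the rails' lips. Origin: centre of its underside; axes as the slicer's. In the slicer's frame it rides at x -0.047, z 0.028; starts at y -0.09 to 0.02; its foot meets the raised tooth at y 0.049; home (end stop) is y 0.095. Pusher wall on its rear end (own y < -0.045, x > -0.040), top 107 mm up.
- thumb_face (a point): Centre of the flat rear face (to be pushed, looking to -y) of the carriage's black thumb plate, which stands out over the front ledge; carriage x -0.095, y -0.010, z 0.023. Plate: carriage x -0.112 to -0.066, 8 mm thick, 39 to 63 mm above the worktop, so it passes 3 mm over the raised bar. The space behind it over the ledge is free.
- bar_rear (a point): Middle of the rear (-y) end of the red release bar's top; moves with the bar. The bar is 36 mm wide (x) and runs 90 mm from here to the slicer's +y (own x -0.142, y -0.009 to 0.081). Top 36 mm above the worktop when up, 26 mm when down; a bezel 22 mm high surrounds it. It goes straight down wherever it is pressed.
- tooth (a point): Top edge, rear face, of the square steel tooth at the bar's inner edge, one piece with the bar: slicer x -0.126 to -0.110, y 0.069 to 0.081, top 44 mm above the worktop when up. The carriage's foot (30 mm long, its rear end flush with the thumb face) passes only while the bar is over 7 mm down. With the carriage home the tooth rises 4 mm behind the foot; short of that it jams under the foot.
- catch (a joint): Travel of the release bar with its tooth: 0 = up (locked), 0.010 m = fully down. A spring lifts it; about 3 N starts it, 6 N holds it down. The carriage's foot runs inboard of the bar (slicer x -0.120 to -0.110). A fingertip standing on the bar close behind the thumb plate stays on the bar from where the carriage meets the tooth until it is home.
- tomato: Red tomato, 77 mm, loose on the chopping board, bystander. Origin at its underside.
- lemon: Lemon, 78 x 55 mm, loose on the chopping board, bystander. Origin at its underside.
- garlic: Garlic bulb, 60 mm, loose on the chopping board, bystander. Origin at its underside.
- jam_jar: Jam jar with a yellow lid, 69 mm wide, 112 mm high, left of the slicer, bystander. Origin at its underside.
- salt_shaker: Salt shaker, 44 mm wide, 90 mm high, left of the slicer, bystander. Origin at its underside.
- mug_b: Small striped cup, 60 mm wide, 51 mm high, left of the slicer, bystander. Origin at its underside.

How it is judged:
By the outcome, as a careful person would: the job done as asked, in the order asked, and still so for the second after the job is handed in, with the robot touching nothing.
It also fails if it takes over 38 s, if anything falls off the work surface, if the arm or the gripper's body presses on something with over 40 N, if the wrist force passes 120 N, or if a joint passes its speed limit or range.

ROBOT

A 7-joint arm with a two-finger parallel gripper is mounted at the origin on a cart in front of the work surface, level with it; the furniture and walls round the work are solid. World frame = base frame: x ahead of the robot, y to its left, z up, the work surface at z = 0. Lengths are in mm, angles in rad, forces in N, time in s.
With the tool pointing down it reaches from about 400 to 925 mm from the base axis. Payload 5.6 kg.
Tool frame: the origin (TCP) lies midway between the tips of the shut fingers; the grasp point (between the pads) lies 19 mm behind it; z points along the fingers, y is the line along which they close (so a half turn about z gives the same grasp; the last joint's range is limited). The gripper opens to 85 mm and grips with 20 to 120 N. Pads are 22 mm wide; open, the fingers measure 114 mm over their backs; the gripper's body (76 mm by 85 mm) begins 54 mm behind the grasp point. The pads swing forward as they close: fully open they stand 13 mm farther back than shut.
Start: joints at [-1.182, 0.468, -0.012, 1.603, 0.006, 1.071, -0.056], TCP at [272.069, 590.328, 231.29] pointing down, gripper open.
Joint ranges: [-2.53, 2.53], [-0.31, 2.02], [-1.57, 1.55], [0.28, 2.44], [-1.29, 4.43], [0.15, 1.84], [-2.92, 2.92]. Speed limits (rad/s): [2.57, 2.57, 3.14, 3.14, 3.14, 3.14, 3.14].

INTERFACE

Orientations are given as a unit quaternion [w, x, y, z].
In Python, from bench import manip gives the robot as it stands.
- The arm moves only by the tool arm_command, never from a script. Its argument "motion" is a list of rows, each an object of numbers: "dx", "dy", "dz": the shift along the tool's x, y, z in mm; "ax", "ay", "az": the turn, a rotation vector about the tool's x, y, z in rad; "claw": the finger opening in mm, from 0 to 85.4. In form: [{"dx": .., "dy": .., "dz": .., "ax": .., "ay": .., "az": .., "claw": ..}, ...]. A call has 1 to 5 rows; each row shifts and turns the commanded pose from where the row before left it, along the tool's axes as they then stand; what a row does not reach is not made up. A row lasts 1/8 s, in which the tool goes at most 62.5 mm and 10.7 degrees, less where a joint would pass 70% of its speed; a pose out of reach is approached as far as the arm can. A call with a gripper value outside its range is refused whole. The fingers move at their own pace and stop on an object; the grip force is fixed at half the most. Time passes only in rows, so rows that do not move let the fingers close. It gives the time, the measured TCP pose, the force, the opening and the grip force at its end, in the units of the state.
- manip.read_state(): the state, without advancing time (a new reading comes with each control period).
- manip.snapshot(name): name is "side" or "top"; returns the picture (480x640x3 uint8, red, green, blue); there is no depth.
- manip.calibration(name): a dict with "K" (3x3 intrinsics, pixels), "pose" (4x4, takes a point from camera to world coordinates). Camera axes: x right, y down, z forward; pixel columns grow to the right and rows downward; lengths in mm; the calibration is good to about 2 mm. A picture is of the moment at which its call begins. calibration takes no time and is no camera call.
- manip.hand_in(): hands the job in; it is judged then, once.
The state is a dict: "time": time; "q": joint angles; "qvel": joint speeds; "joint_torque": joint torques, N m; "ee_pos": TCP position; "tool_rot": TCP orientation; "ft_force": force on the tool from outside, world axes, zero at the start; "torque": the same for the moment, N m; "finger_gap": finger opening in mm; "grasp_force": force on a finger pad.
Only numpy, scipy, OpenCV 4.12 (cv2) and the standard library are available. Lean on these libraries where they do the work, as an engineer would, in place of code of your own. Each camera call takes 0.05 s, during which the arm holds its last target. There are 200 camera calls.

## Working session

There is one attempt and no reset: what is moved stays moved. The work goes in short steps, Python scripts to look and compute and a tool call to move; the robot and the scene stay as the last step left them, time stands still between calls to the robot, and variables do not carry over. Pictures are saved under pics/ and viewed, at most 10 in all, crops included, and the job is handed in when it is done.

Besides the shell and the picture viewer there is one more tool, called after "Emit:" by a JSON object that holds its "op" and its "data", one argument or row to a line. arm_command: Moves the arm, as the interface text tells. Its arguments: {"type":"object","properties":{"motion":{"type":"array"}},"required":["motion"]}

```bash
mkdir -p pics
python3 - <<'E'
from bench import manip
import cv2
for n in("side","top"):
    im=manip.snapshot(n); cv2.imwrite(f"pics/{n}0.png",im[:,:,::-1]); c=manip.calibration(n); print(n,c)
s=manip.read_state(); print(s["time"],s["ee_pos"],s["tool_rot"])
E
```

```text
side {'K': array([[489.58738393,   0.        , 324.68442067],
       [  0.        , 489.58738393, 233.89111893],
       [  0.        ,   0.        ,   1.        ]]), 'pose': array([[-9.83923780e-01, -9.10322850e-02,  1.53646080e-01,
         2.83551463e+02],
       [-1.78080174e-01,  4.35216329e-01, -8.82538497e-01,
         1.27855344e+03],
       [ 1.34702130e-02, -8.95711935e-01, -4.44430741e-01,
         7.20181476e+02],
       [ 0.00000000e+00,  0.00000000e+00,  0.00000000e+00,
         1.00000000e+00]])}
top {'K': array([[511.55971872,   0.        , 319.11279738],
       [  0.        , 511.55971872, 246.02188957],
       [  0.        ,   0.        ,   1.        ]]), 'pose': array([[ 6.98138358e-03, -9.98731954e-01,  4.98572314e-02,
         4.40563157e+02],
       [-9.99962793e-01, -6.71997726e-03,  5.40880001e-03,
        -4.38285660e+01],
       [-5.06690194e-03, -4.98931373e-02, -9.98741709e-01,
         1.40679415e+03],
       [ 0.00000000e+00,  0.00000000e+00,  0.00000000e+00,
         1.00000000e+00]])}
0.1 [271.83189458 589.85634492 230.39964752] [-1.35299537e-04  2.14242021e-01  9.76780245e-01 -8.31361013e-04]
```

View pics/side0.png

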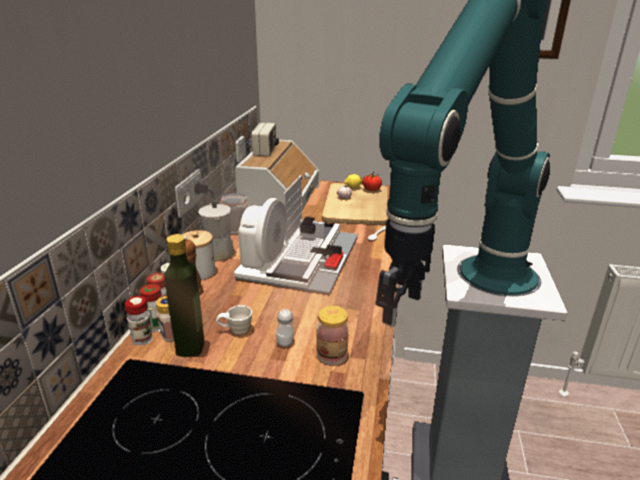

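View pics/top0.png

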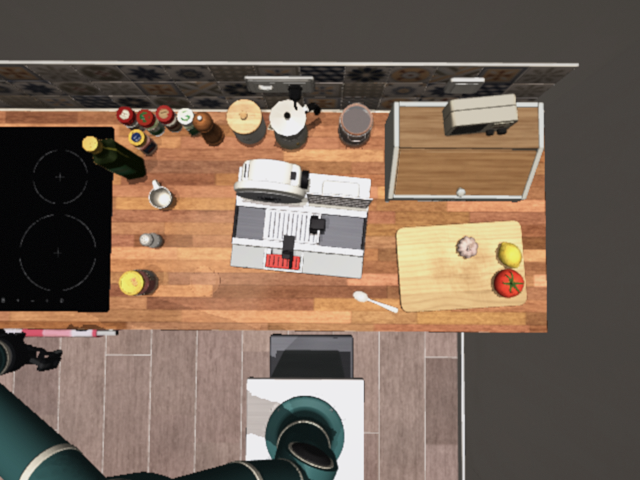

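```bash
cat > h.py <<'E'
import numpy as np, cv2
from bench import manip
def ray(n,uv):
    c=manip.calibration(n);K=c["K"];T=c["pose"]
    d=T[:3,:3]@np.linalg.inv(K)@np.array([uv[0],uv[1],1.]);return T[:3,3],d
def plane(n,uv,z):
    o,d=ray(n,uv);return o+d*(z-o[2])/d[2]
def tri(a,b):
    o1,d1=ray("top",a);o2,d2=ray("side",b)
    t=np.linalg.lstsq(np.c_[d1,-d2],o2-o1,rcond=None)[0]
    p,q=o1+d1*t[0],o2+d2*t[1];return (p+q)/2,np.linalg.norm(p-q)
def proj(n,p):
    c=manip.calibration(n);T=c["pose"];q=c["K"]@(T[:3,:3].T@(np.array(p)-T[:3,3]));return q[:2]/q[2]
def red(im):
    h=cv2.cvtColor(im,cv2.COLOR_RGB2HSV)
    return (((h[...,0]<8)|(h[...,0]>172))&(h[...,1]>150)&(h[...,2]>60)).astype(np.uint8)
E
python3 - <<'E'
from h import *
for n,(x0,y0,x1,y1) in {"side":(230,170,370,300),"top":(222,150,382,285)}.items():
    im=cv2.imread(f"pics/{n}0.png");c=im[y0:y1,x0:x1]
    cv2.imwrite(f"pics/{n}c.png",cv2.resize(c,None,fx=5,fy=4.4 if n=="xx" else 4.4 if 0 else 4.4,interpolation=cv2.INTER_CUBIC) if 0 else cv2.resize(c,None,fx=4.4,fy=4.4,interpolation=cv2.INTER_CUBIC))
    m=red(im[:,:,::-1].copy());m[:y0]=0;m[y1:]=0;m[:,:x0]=0;m[:,x1:]=0
    r,cc=np.nonzero(m);h=cv2.convexHull(np.c_[cc,r].astype(np.int32)).reshape(-1,2)
    print(n,m.sum(),cv2.minAreaRect(np.c_[cc,r].astype(np.float32)),h.tolist())
    if n=="top":
        P=np.array([plane("top",(a,b),36)[:2] for a,b in np.c_[cc,r]],np.float32)
        R=cv2.minAreaRect(P);print(R,cv2.boxPoints(R))
E
```

```text
side 262 ((349.916748046875, 222.56072998046875), (12.397451400756836, 98.89889526367188), 24.550451278686523) [[369, 189], [341, 257], [337, 265], [335, 267], [331, 267], [326, 266], [325, 265], [325, 263], [326, 260], [363, 179], [364, 177], [366, 176], [367, 176], [369, 177]]
top 323 ((282.5247802734375, 261.2524719238281), (32.73672866821289, 12.338461875915527), 5.710592269897461) [[299, 261], [298, 268], [291, 268], [278, 267], [268, 266], [266, 265], [266, 262], [267, 255], [271, 254], [272, 254], [281, 255], [298, 257], [299, 258]]
((467.4792785644531, 61.366310119628906), (87.75809478759766, 33.05459213256836), 84.69607543945312) [[446.9666    19.2029  ]
 [479.8797    16.147373]
 [487.99194  103.529724]
 [455.07886  106.58525 ]]
```

View pics/sidec.png

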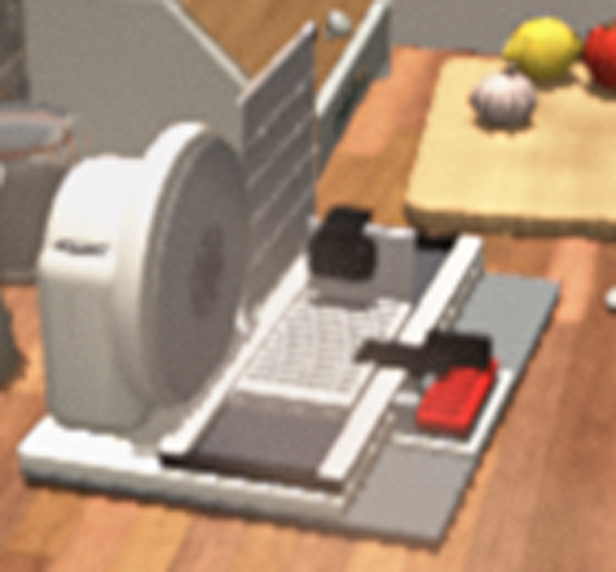

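View pics/topc.png

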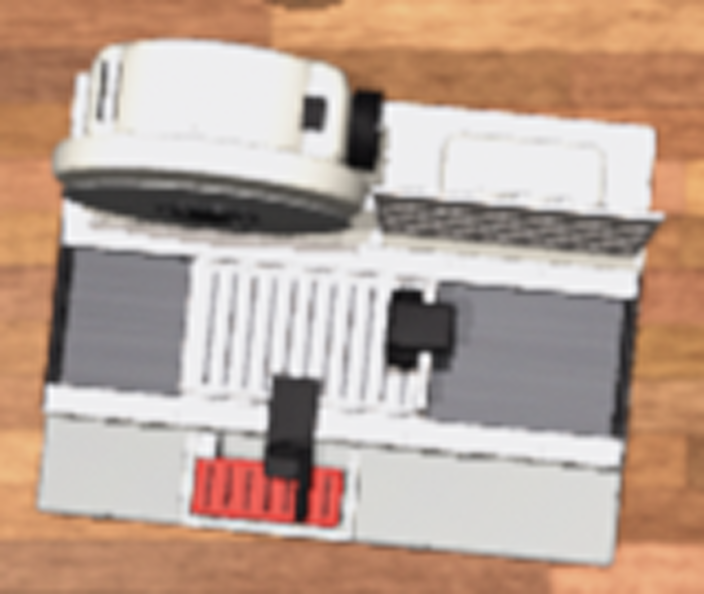

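Run:
```python
from h import *
tp=lambda u,v:(222+u/4.4,150+v/4.4)
sd=lambda u,v:(230+u/4.4,170+v/4.4)
A=plane("top",tp(38,512),14);B=plane("top",tp(611,564),14)
d=A-B;yaw=np.arctan2(-d[0],d[1]);print("ledge",A,B,np.linalg.norm(d),yaw)
ex=np.array([np.cos(yaw),np.sin(yaw)]);ey=np.array([-ex[1],ex[0]])
print("origin from ledge",(A+B)[:2]/2+168*ex,"from bar",np.array([467.5,61.4])+142*ex-36*ey)
O=np.array([467.5,61.4])+142*ex-36*ey
print("bar corners tri",tri(tp(195,460),sd(418,415)),tri(tp(190,513),sd(465,430)))
for nm,p in {"plate rear outer":(309,520),"plate rear inner":(311,455)}.items():
    w=plane("top",tp(*p),63)[:2];r=w-O;print(nm,w,r@ex,r@ey)
print("plate outer top front tri",tri(tp(297,520),sd(492,338)))
for nm,p in {"wall rear":(432,400),"front":(185,330)}.items():
    w=plane("top",tp(*p),40)[:2];r=w-O;print(nm,w,r@ex,r@ey)
```

```text
ledge [453.01107744 204.25070555  14.        ] [ 423.38801923 -150.30796031   14.        ] 355.7940037699377 -0.08335550885380273
origin from ledge [605.61624236  12.98385814] from bar [606.00964304  13.70221404]
bar corners tri (array([485.40978752, 105.24286115,  34.40561294]), np.float64(0.4184345473881695)) (array([453.77400841, 108.58720888,  28.96393651]), np.float64(1.7410332618892905))
plate rear outer [448.92548679  33.62105597] -158.19717389031337 6.771010440584189
plate rear inner [487.73349673  32.79843224] -119.45541682251067 9.182359583908081
plate outer top front tri (array([448.61927091,  40.90731893,  60.47364506]), np.float64(0.5484519410516038))
wall rear [522.51392803 -39.19207691] -78.80188637730768 -59.66240979990657
front [564.25268929 111.66527442] -49.7682790125784 94.14628398609638
```

Slicer origin is about (606, 13), yaw −0.083. The thumb face is at slicer y ≈ 8, and the bar and plate heights agree with the text. Moving over.

Emit:
{"op": "arm_command", "data": {
  "motion": [
    {"az": -0.1745, "claw": 0},
    {"az": -0.1745, "claw": 0},
    {"dx": -20, "dy": -48, "claw": 0},
    {"dx": -20, "dy": -48, "claw": 0},
    {"dx": -20, "dy": -48, "claw": 0}
  ]
}}

```text
validation failed for argument at $.mo...
```

Emit:
{"op": "arm_command", "data": {
  "motion": [
    {"dx": -20, "dy": -48, "claw": 0},
    {"dx": -20, "dy": -48, "claw": 0},
    {"dx": -20, "dy": -48, "claw": 0},
    {"dx": -20, "dy": -48, "claw": 0},
    {"dx": -20, "dy": -48, "claw": 0}
  ]
}}

```text
validation failed for argument at $.mo...
```

Emit:
{"op": "arm_command", "data": {
  "motion": [
    {"dx": -20, "dy": -48, "claw": 0},
    {"dx": -20, "dy": -48, "claw": 0},
    {"dx": -15, "dy": -48, "claw": 0},
    {"dx": 0, "dy": -48, "claw": 0},
    {"claw": 0}
  ]
}}

```text
validation failed for argument at $.mo...
```

Emit:
{"op": "arm_command", "data": {
  "motion": [
    {"dx": 0, "dy": 0, "dz": 0, "ax": 0, "ay": 0, "az": -0.1745, "claw": 0},
    {"dx": 0, "dy": 0, "dz": 0, "ax": 0, "ay": 0, "az": -0.1745, "claw": 0},
    {"dx": -20, "dy": -48, "dz": 0, "ax": 0, "ay": 0, "az": 0, "claw": 0},
    {"dx": -20, "dy": -48, "dz": 0, "ax": 0, "ay": 0, "az": 0, "claw": 0},
    {"dx": -20, "dy": -48, "dz": 0, "ax": 0, "ay": 0, "az": 0, "claw": 0}
  ]
}}

```text
time: 0.72
ee_pos: [320.3, 440.0, 230.8]
tool_rot: [-0.0, 0.041, 0.999, -0.0]
ft_force: [-0.0, -0.2, 0.0]
finger_gap: 0.0
grasp_force: 0.0
```

Emit:
{"op": "arm_command", "data": {
  "motion": [
    {"dx": -20, "dy": -48, "dz": 0, "ax": 0, "ay": 0, "az": 0, "claw": 0},
    {"dx": -20, "dy": -48, "dz": 0, "ax": 0, "ay": 0, "az": 0, "claw": 0},
    {"dx": -20, "dy": -48, "dz": 0, "ax": 0, "ay": 0, "az": 0, "claw": 0},
    {"dx": -20, "dy": -48, "dz": 0, "ax": 0, "ay": 0, "az": 0, "claw": 0},
    {"dx": -20, "dy": -48, "dz": 0, "ax": 0, "ay": 0, "az": 0, "claw": 0}
  ]
}}

```text
time: 1.35
ee_pos: [399.9, 192.6, 231.2]
tool_rot: [0.0, 0.041, 0.999, 0.0]
ft_force: [0.6, 0.5, -0.3]
finger_gap: -0.1
grasp_force: 0.0
```

Emit:
{"op": "arm_command", "data": {
  "motion": [
    {"dx": -20, "dy": -48, "dz": 0, "ax": 0, "ay": 0, "az": 0, "claw": 0},
    {"dx": -20, "dy": -48, "dz": 0, "ax": 0, "ay": 0, "az": 0, "claw": 0},
    {"dx": -20, "dy": -48, "dz": 0, "ax": 0, "ay": 0, "az": 0, "claw": 0},
    {"dx": 0, "dy": -48, "dz": 0, "ax": 0, "ay": 0, "az": 0, "claw": 0},
    {"dx": 0, "dy": 0, "dz": 0, "ax": 0, "ay": 0, "az": 0, "claw": 0}
  ]
}}

```text
time: 1.98
ee_pos: [443.1, -5.5, 231.1]
tool_rot: [-0.0, 0.045, 0.999, -0.0]
ft_force: [-0.2, 0.5, -0.4]
finger_gap: 0.2
grasp_force: 0.0
```

```bash
cat >> h.py <<'E'
def sl(p,O=(606,13.3),yaw=-0.083):
    ex=np.array([np.cos(yaw),np.sin(yaw)]);ey=np.array([-ex[1],ex[0]]);r=np.array(p[:2])-O
    return r@ex,r@ey,p[2]
E
python3 - <<'E'
from h import *
s=manip.read_state();print(s["ee_pos"],s["tool_rot"],"slicer",sl(s["ee_pos"]))
E
```

```text
[443.0598084   -5.4557971  231.12756189] [-2.78939659e-04  4.49484700e-02  9.98989198e-01 -3.73850713e-04] slicer (np.float64(-160.82432184614822), np.float64(-32.19974323623399), np.float64(231.1275618934838))
```

Emit:
{"op": "arm_command", "data": {
  "motion": [
    {"dx": -15, "dy": 0, "dz": 30, "ax": 0, "ay": 0, "az": 0, "claw": 0},
    {"dx": 0, "dy": 0, "dz": 50, "ax": 0, "ay": 0, "az": 0, "claw": 0},
    {"dx": 0, "dy": 0, "dz": 40, "ax": 0, "ay": 0, "az": 0, "claw": 0},
    {"dx": 0, "dy": 0, "dz": 40, "ax": 0, "ay": 0, "az": 0, "claw": 0},
    {"dx": 0, "dy": 0, "dz": 15, "ax": 0, "ay": 0, "az": 0, "claw": 0}
  ]
}}

```text
time: 2.6
ee_pos: [457.0, -2.1, 54.3]
tool_rot: [-0.002, 0.041, 0.999, -0.0]
ft_force: [-0.0, 0.5, 0.7]
finger_gap: -0.3
grasp_force: 0.0
```

Run:
```python
from h import *
s=manip.read_state();print(s["ft_force"],"slicer",sl(s["ee_pos"]))
im=manip.snapshot("side")[:,:,::-1];t=manip.snapshot("top")[:,:,::-1]
a=cv2.resize(im[190:290,250:370],(600,500));b=cv2.resize(t[220:285,240:330],(540,390))
cv2.imwrite("pics/s1.png",a)
```

```text
[-0.03052178  0.52078903  0.74403641] slicer (np.float64(-147.16025638651584), np.float64(-27.727213057080014), np.float64(54.264471953158626))
```

View pics/s1.png

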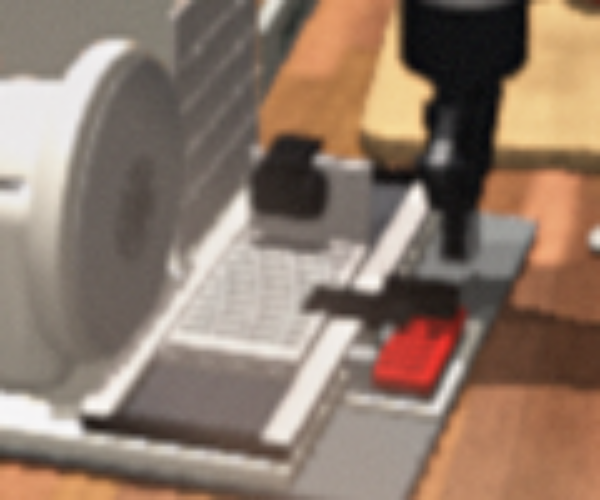

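The fingers (about 458,250 in the crop) stand over the ledge behind the plate (380,298), in line with it. Lowering a little, then pushing.

Emit:
{"op": "arm_command", "data": {
  "motion": [
    {"dx": 0, "dy": 0, "dz": 8, "ax": 0, "ay": 0, "az": 0, "claw": 0},
    {"dx": 0, "dy": 6, "dz": 0, "ax": 0, "ay": 0, "az": 0, "claw": 0},
    {"dx": 0, "dy": 6, "dz": 0, "ax": 0, "ay": 0, "az": 0, "claw": 0},
    {"dx": 0, "dy": 4, "dz": 0, "ax": 0, "ay": 0, "az": 0, "claw": 0},
    {"dx": 0, "dy": 4, "dz": 0, "ax": 0, "ay": 0, "az": 0, "claw": 0}
  ]
}}

```text
time: 3.32
ee_pos: [460.5, 17.3, 48.6]
tool_rot: [0.0, 0.041, 0.999, 0.0]
ft_force: [-0.3, 0.6, 0.2]
finger_gap: 0.4
grasp_force: 0.0
```

Emit:
{"op": "arm_command", "data": {
  "motion": [
    {"dx": 0, "dy": 4, "dz": 0, "ax": 0, "ay": 0, "az": 0, "claw": 0},
    {"dx": 0, "dy": 4, "dz": 0, "ax": 0, "ay": 0, "az": 0, "claw": 0},
    {"dx": 0, "dy": 4, "dz": 0, "ax": 0, "ay": 0, "az": 0, "claw": 0},
    {"dx": 0, "dy": 4, "dz": 0, "ax": 0, "ay": 0, "az": 0, "claw": 0}
  ]
}}

```text
time: 3.82
ee_pos: [461.4, 32.4, 48.3]
tool_rot: [-0.0, 0.042, 0.999, -0.0]
ft_force: [-1.3, -2.5, 0.7]
finger_gap: 0.0
grasp_force: 1.4
```

Emit:
{"op": "arm_command", "data": {
  "motion": [
    {"dx": 0, "dy": 4, "dz": 0, "ax": 0, "ay": 0, "az": 0, "claw": 0},
    {"dx": 0, "dy": 4, "dz": 0, "ax": 0, "ay": 0, "az": 0, "claw": 0},
    {"dx": 0, "dy": 3, "dz": 0, "ax": 0, "ay": 0, "az": 0, "claw": 0},
    {"dx": 0, "dy": 0, "dz": 0, "ax": 0, "ay": 0, "az": 0, "claw": 0}
  ]
}}

```text
time: 4.32
ee_pos: [462.5, 44.3, 48.3]
tool_rot: [0.0, 0.041, 0.999, 0.0]
ft_force: [-0.5, -0.7, -0.3]
finger_gap: 0.0
grasp_force: 0.2
```

Emit:
{"op": "arm_command", "data": {
  "motion": [
    {"dx": 0, "dy": 3, "dz": 0, "ax": 0, "ay": 0, "az": 0, "claw": 0},
    {"dx": 0, "dy": 2, "dz": 0, "ax": 0, "ay": 0, "az": 0, "claw": 0},
    {"dx": 0, "dy": 0, "dz": 0, "ax": 0, "ay": 0, "az": 0, "claw": 0}
  ]
}}

```text
time: 4.7
ee_pos: [463.0, 48.9, 48.3]
tool_rot: [0.0, 0.041, 0.999, 0.0]
ft_force: [-0.5, -0.6, 0.2]
finger_gap: 0.1
grasp_force: 0.6
```

Emit:
{"op": "arm_command", "data": {
  "motion": [
    {"dx": 0, "dy": 2, "dz": 0, "ax": 0, "ay": 0, "az": 0, "claw": 0},
    {"dx": 0, "dy": 0, "dz": 0, "ax": 0, "ay": 0, "az": 0, "claw": 0}
  ]
}}

```text
time: 4.95
ee_pos: [463.1, 50.9, 48.3]
tool_rot: [0.0, 0.041, 0.999, 0.0]
ft_force: [-0.9, -1.4, -0.4]
finger_gap: 0.3
grasp_force: 0.7
```

Emit:
{"op": "arm_command", "data": {
  "motion": [
    {"dx": 0, "dy": 2, "dz": 0, "ax": 0, "ay": 0, "az": 0, "claw": 0},
    {"dx": 0, "dy": 0, "dz": 0, "ax": 0, "ay": 0, "az": 0, "claw": 0}
  ]
}}

```text
time: 5.2
ee_pos: [463.3, 52.7, 48.3]
tool_rot: [0.0, 0.041, 0.999, -0.0]
ft_force: [0.1, -2.6, 0.6]
finger_gap: 0.1
grasp_force: 1.0
```

Emit:
{"op": "arm_command", "data": {
  "motion": [
    {"dx": 0, "dy": 2, "dz": 0, "ax": 0, "ay": 0, "az": 0, "claw": 0},
    {"dx": 0, "dy": 0, "dz": 0, "ax": 0, "ay": 0, "az": 0, "claw": 0}
  ]
}}

```text
time: 5.45
ee_pos: [463.3, 53.1, 48.3]
tool_rot: [-0.0, 0.042, 0.999, -0.001]
ft_force: [-1.3, -7.2, 1.6]
finger_gap: -0.1
grasp_force: 3.4
```

Force has risen at slicer face y ≈ 39, so the carriage is against the tooth. Backing off slightly and pressing the bar.

Emit:
{"op": "arm_command", "data": {
  "motion": [
    {"dx": 0, "dy": -4, "dz": 0, "ax": 0, "ay": 0, "az": 0, "claw": 0},
    {"dx": 0, "dy": 0, "dz": 8, "ax": 0, "ay": 0, "az": 0, "claw": 0},
    {"dx": 0, "dy": 0, "dz": 6, "ax": 0, "ay": 0, "az": 0, "claw": 0},
    {"dx": 0, "dy": 0, "dz": 4, "ax": 0, "ay": 0, "az": 0, "claw": 0},
    {"dx": 0, "dy": 0, "dz": 0, "ax": 0, "ay": 0, "az": 0, "claw": 0}
  ]
}}

```text
time: 6.08
ee_pos: [463.0, 51.3, 30.1]
tool_rot: [-0.0, 0.041, 0.999, 0.0]
ft_force: [-0.7, 1.0, 4.8]
finger_gap: -0.1
grasp_force: 2.2
```

Emit:
{"op": "arm_command", "data": {
  "motion": [
    {"dx": 0, "dy": 0, "dz": 3, "ax": 0, "ay": 0, "az": 0, "claw": 0},
    {"dx": 0, "dy": 0, "dz": 1, "ax": 0, "ay": 0, "az": 0, "claw": 0},
    {"dx": 0, "dy": 0, "dz": 0, "ax": 0, "ay": 0, "az": 0, "claw": 0}
  ]
}}

```text
time: 6.45
ee_pos: [463.1, 51.2, 26.5]
tool_rot: [0.0, 0.041, 0.999, 0.0]
ft_force: [-1.2, 2.2, 4.7]
finger_gap: -0.3
grasp_force: 2.7
```

Emit:
{"op": "arm_command", "data": {
  "motion": [
    {"dx": 0, "dy": 0, "dz": 2, "ax": 0, "ay": 0, "az": 0, "claw": 0},
    {"dx": 0, "dy": 0, "dz": 0, "ax": 0, "ay": 0, "az": 0, "claw": 0}
  ]
}}

```text
time: 6.7
ee_pos: [463.1, 51.3, 25.7]
tool_rot: [-0.0, 0.041, 0.999, 0.001]
ft_force: [-5.5, 1.7, 20.1]
finger_gap: 0.0
grasp_force: 10.4
```

Emit:
{"op": "arm_command", "data": {
  "motion": [
    {"dx": 0, "dy": 0, "dz": 1, "ax": 0, "ay": 0, "az": 0, "claw": 0},
    {"dx": 0, "dy": 0, "dz": 0, "ax": 0, "ay": 0, "az": 0, "claw": 0}
  ]
}}

```text
time: 6.95
ee_pos: [463.1, 51.3, 25.5]
tool_rot: [-0.0, 0.041, 0.999, 0.001]
ft_force: [-7.9, 1.1, 31.6]
finger_gap: 0.4
grasp_force: 15.5
```

Emit:
{"op": "arm_command", "data": {
  "motion": [
    {"dx": 0, "dy": 2, "dz": -1, "ax": 0, "ay": 0, "az": 0, "claw": 0},
    {"dx": 0, "dy": 3, "dz": 0, "ax": 0, "ay": 0, "az": 0, "claw": 0},
    {"dx": 0, "dy": 4, "dz": 0, "ax": 0, "ay": 0, "az": 0, "claw": 0},
    {"dx": 0, "dy": 4, "dz": 0, "ax": 0, "ay": 0, "az": 0, "claw": 0}
  ]
}}

```text
time: 7.45
ee_pos: [464.2, 57.0, 25.6]
tool_rot: [0.0, 0.044, 0.999, -0.003]
ft_force: [-5.2, -18.2, 23.0]
finger_gap: -0.0
grasp_force: 12.9
```

Run:
```python
from h import *
s=manip.read_state();print(s["ft_force"],"slicer",sl(s["ee_pos"]))
```

```text
[ -5.19244506 -18.15721284  22.99255362] slicer (np.float64(-144.95801525975907), np.float64(31.807011046736413), np.float64(25.5780151840722))
```

Emit:
{"op": "arm_command", "data": {
  "motion": [
    {"dx": 0, "dy": 0, "dz": 0, "ax": 0, "ay": 0, "az": 0, "claw": 0},
    {"dx": 0, "dy": 0, "dz": -0.5, "ax": 0, "ay": 0, "az": 0, "claw": 0},
    {"dx": 0, "dy": 2, "dz": 0, "ax": 0, "ay": 0, "az": 0, "claw": 0},
    {"dx": 0, "dy": 0, "dz": 0, "ax": 0, "ay": 0, "az": 0, "claw": 0}
  ]
}}

```text
time: 7.95
ee_pos: [464.8, 60.9, 25.8]
tool_rot: [0.0, 0.043, 0.999, -0.002]
ft_force: [-2.7, -12.0, 16.8]
finger_gap: -0.0
grasp_force: 8.9
```

Emit:
{"op": "arm_command", "data": {
  "motion": [
    {"dx": 0, "dy": 4, "dz": 0, "ax": 0, "ay": 0, "az": 0, "claw": 0},
    {"dx": 0, "dy": 4, "dz": 0, "ax": 0, "ay": 0, "az": 0, "claw": 0},
    {"dx": 0, "dy": 3, "dz": 0, "ax": 0, "ay": 0, "az": 0, "claw": 0},
    {"dx": 0, "dy": 3, "dz": 0, "ax": 0, "ay": 0, "az": 0, "claw": 0}
  ]
}}

```text
time: 8.45
ee_pos: [466.0, 74.6, 25.7]
tool_rot: [0.0, 0.044, 0.999, -0.002]
ft_force: [-2.9, -13.6, 16.4]
finger_gap: 0.6
grasp_force: 9.3
```

Emit:
{"op": "arm_command", "data": {
  "motion": [
    {"dx": 0, "dy": 4, "dz": 0, "ax": 0, "ay": 0, "az": 0, "claw": 0},
    {"dx": 0, "dy": 4, "dz": 0, "ax": 0, "ay": 0, "az": 0, "claw": 0},
    {"dx": 0, "dy": 3, "dz": 0, "ax": 0, "ay": 0, "az": 0, "claw": 0}
  ]
}}

```text
time: 8.82
ee_pos: [467.0, 85.7, 25.7]
tool_rot: [0.0, 0.044, 0.999, -0.002]
ft_force: [-2.0, -13.1, 15.7]
finger_gap: 0.1
grasp_force: 9.2
```

Emit:
{"op": "arm_command", "data": {
  "motion": [
    {"dx": 0, "dy": 3, "dz": 0, "ax": 0, "ay": 0, "az": 0, "claw": 0},
    {"dx": 0, "dy": 3, "dz": 0, "ax": 0, "ay": 0, "az": 0, "claw": 0},
    {"dx": 0, "dy": 3, "dz": 0, "ax": 0, "ay": 0, "az": 0, "claw": 0},
    {"dx": 0, "dy": 2, "dz": 0, "ax": 0, "ay": 0, "az": 0, "claw": 0}
  ]
}}

```text
time: 9.32
ee_pos: [468.0, 96.7, 25.7]
tool_rot: [0.0, 0.043, 0.999, -0.002]
ft_force: [-1.7, -12.1, 17.0]
finger_gap: -0.1
grasp_force: 9.1
```

Emit:
{"op": "arm_command", "data": {
  "motion": [
    {"dx": 0, "dy": 2, "dz": 0, "ax": 0, "ay": 0, "az": 0, "claw": 0},
    {"dx": 0, "dy": 1, "dz": 0, "ax": 0, "ay": 0, "az": 0, "claw": 0},
    {"dx": 0, "dy": 0, "dz": 0, "ax": 0, "ay": 0, "az": 0, "claw": 0}
  ]
}}

```text
time: 9.7
ee_pos: [468.1, 98.7, 25.7]
tool_rot: [0.0, 0.044, 0.999, -0.003]
ft_force: [-1.8, -14.8, 17.6]
finger_gap: 0.1
grasp_force: 10.3
```

Emit:
{"op": "arm_command", "data": {
  "motion": [
    {"dx": 0, "dy": 2, "dz": 0, "ax": 0, "ay": 0, "az": 0, "claw": 0},
    {"dx": 0, "dy": 0, "dz": 0, "ax": 0, "ay": 0, "az": 0, "claw": 0}
  ]
}}

```text
time: 9.95
ee_pos: [468.0, 98.9, 25.7]
tool_rot: [0.0, 0.045, 0.999, -0.003]
ft_force: [-2.9, -19.5, 19.6]
finger_gap: 0.3
grasp_force: 13.3
```

Travel since the tooth is 46.0 mm and the force is rising, so it is at the end stop. Easing off the push and letting the bar rise.

Emit:
{"op": "arm_command", "data": {
  "motion": [
    {"dx": 0, "dy": -2, "dz": -3, "ax": 0, "ay": 0, "az": 0, "claw": 0},
    {"dx": 0, "dy": -2, "dz": -4, "ax": 0, "ay": 0, "az": 0, "claw": 0},
    {"dx": 0, "dy": 0, "dz": -5, "ax": 0, "ay": 0, "az": 0, "claw": 0},
    {"dx": 0, "dy": 0, "dz": -4, "ax": 0, "ay": 0, "az": 0, "claw": 0},
    {"dx": 0, "dy": -3, "dz": 0, "ax": 0, "ay": 0, "az": 0, "claw": 0}
  ]
}}

```text
time: 10.58
ee_pos: [466.9, 98.5, 40.6]
tool_rot: [-0.0, 0.042, 0.999, -0.0]
ft_force: [0.5, -0.0, -0.2]
finger_gap: 0.1
grasp_force: 0.0
```

Emit:
{"op": "arm_command", "data": {
  "motion": [
    {"dx": 0, "dy": -6, "dz": 0, "ax": 0, "ay": 0, "az": 0, "claw": 0},
    {"dx": 0, "dy": 0, "dz": -30, "ax": 0, "ay": 0, "az": 0, "claw": 0},
    {"dx": 0, "dy": 0, "dz": -50, "ax": 0, "ay": 0, "az": 0, "claw": 0},
    {"dx": 30, "dy": -20, "dz": -45, "ax": 0, "ay": 0, "az": 0, "claw": 0},
    {"dx": 20, "dy": -50, "dz": -20, "ax": 0, "ay": 0, "az": 0, "claw": 0}
  ]
}}

```text
time: 11.2
ee_pos: [411.5, 28.9, 187.9]
tool_rot: [0.002, 0.039, 0.999, 0.001]
ft_force: [0.6, -0.4, -0.8]
finger_gap: -0.3
grasp_force: 0.0
```

Run:
```python
from h import *
s=manip.read_state();print(s["time"],s["ft_force"],"slicer",sl(s["ee_pos"]))
im=manip.snapshot("side")[:,:,::-1];t=manip.snapshot("top")[:,:,::-1]
a=cv2.resize(im[190:290,260:370],(440,400),interpolation=3);b=cv2.resize(t[185:285,222:312],(360,400),interpolation=3)
cv2.imwrite("pics/s2.png",np.hstack([a,b]))
```

```text
11.2 [ 0.6319211  -0.43891774 -0.75130246] slicer (np.float64(-195.10401504135532), np.float64(-0.5838593022891099), np.float64(187.89767509922387))
```

View pics/s2.png

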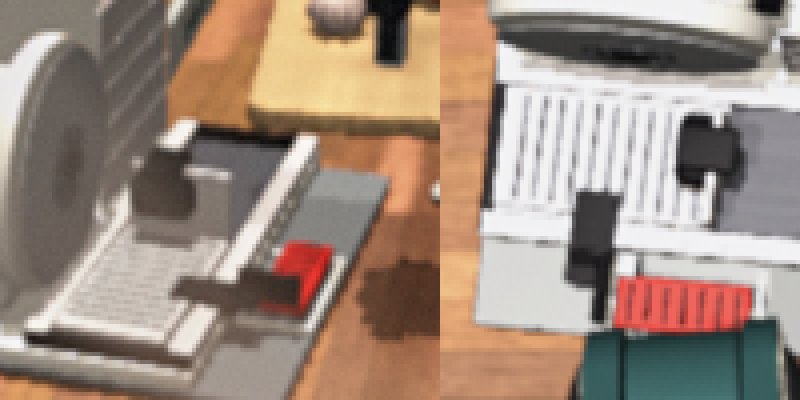

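Left (side view): the carriage is at the end stop and the plate is past the red bar. Right (top view): the whole bar shows, from 613 to 752 px. Checking that the bar is up.

Run:
```python
from h import *
yaw=-.083;ex=np.array([np.cos(yaw),np.sin(yaw)]);ey=np.array([-ex[1],ex[0]]);O=np.array([606,13.3])
m=red(manip.snapshot("side"));m[:230]=0;m[280:]=0;m[:,:300]=0
r,c=np.nonzero(m);print("red rows",r.min(),r.max(),"cols",c.min(),c.max())
for z in(26,36):
  for x in(-160,-124): print(z,x,proj("side",np.r_[O+x*ex-9*ey,z]))
print(manip.read_state()["time"])
```

```text
red rows 251 267 cols 327 342
26 -160 [343.49084591 253.60169799]
26 -124 [331.68207579 251.95470654]
36 -160 [343.59455335 250.62100723]
36 -124 [331.749006   248.98571352]
11.35
```

Run:
```python
from h import *
a=red(cv2.imread("pics/side0.png")[:,:,::-1].copy());b=red(manip.snapshot("side"))
for c in range(326,346):
  f=lambda m:(lambda r:(r.min()+240,r.max()+240) if len(r) else None)(np.nonzero(m[240:280,c])[0])
  print(c,f(a),f(b))
```

```text
326 (np.int64(260), np.int64(266)) None
327 (np.int64(259), np.int64(266)) None
328 (np.int64(258), np.int64(266)) None
329 (np.int64(257), np.int64(266)) (np.int64(255), np.int64(267))
330 (np.int64(256), np.int64(266)) (np.int64(254), np.int64(267))
331 (np.int64(255), np.int64(267)) (np.int64(252), np.int64(267))
332 (np.int64(253), np.int64(267)) (np.int64(251), np.int64(267))
333 (np.int64(253), np.int64(267)) (np.int64(251), np.int64(267))
334 (np.int64(253), np.int64(267)) (np.int64(251), np.int64(268))
335 (np.int64(253), np.int64(267)) (np.int64(251), np.int64(267))
336 (np.int64(253), np.int64(266)) (np.int64(251), np.int64(266))
337 (np.int64(253), np.int64(265)) (np.int64(251), np.int64(265))
338 (np.int64(253), np.int64(263)) (np.int64(252), np.int64(263))
339 (np.int64(254), np.int64(261)) (np.int64(252), np.int64(261))
340 (np.int64(253), np.int64(259)) (np.int64(252), np.int64(259))
341 (np.int64(252), np.int64(257)) (np.int64(252), np.int64(257))
342 (np.int64(252), np.int64(253)) (np.int64(252), np.int64(253))
343 None None
344 None None
345 None None
```

The bar's outer and near edges fall in the same pixels as at the start, when it was up, so it has sprung back fully.

```bash
python3 -c "
from bench import manip
print(manip.hand_in())"
```

```text
the job is handed in; nothing more can be done
None
```

The carriage is home against the end stop, the red bar has sprung back up so the tooth should be behind the foot (the tooth itself was too small to see), and the job is handed in at about 11.5 s.

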